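Park the cuvette box in its bay and close the catch

TASK

Push the flat blue cuvette box that lies at the front of the worktop beside the big black ring (not the other blue box at the far right) along the worktop, narrow end first, into the open mouth of the three-railed metal bay, until it is fully home against the bay's end rail. Then push the bay's swing catch round with a fingertip until it is shut right across the mouth behind the box. Push gently, do not grip or lift the box, and leave the other things where they stand.

Things in the scene. Friction and masses are not known exactly. Their poses are not given: they have to be found in the camera images.
- cuvette_box: the flat blue box at the front, near the big black ring: 56 mm (x) x 84 mm (y) x 25 mm high, lid fixed shut, about 0.16 kg. Origin at the centre of its underside, on the worktop. Long y axis roughly along world y; its -y end goes into the bay first. End faces at y = +-42 mm, long faces at x = -26 and +28 mm.
- bay: three low aluminium rails fixed on the worktop (no floor, 18 mm high, 8 mm thick). Origin on the worktop, where the box's origin lies when home; x, y axes as the home box's. Inner faces: side rails x = +-33 mm, end rail y = -42 mm. Mouth open to +y; the +x rail flares outwards to x = 50, y = 61 mm; the -x rail ends at y = 34 mm with the catch pivot beyond it.
- catch_pivot (a point): vertical axis of the swing catch, 14.5 mm above the worktop, at x = -46, y = 50 mm of the bay; axes as the bay's. The catch is a steel bar 7 mm thick reaching 73 mm from this axis, from 6 to 23 mm above the worktop; shut, it clears the end of a home box by 4 mm.
- catch (a joint): angle of the catch bar: 0 (hard stop) = shut, pointing along the bay's +x across the mouth; grows as it swings open counter-clockwise seen from above; 1.57 = straight out along the bay's +y; open stop 2.1, leaning to the bay's -x side. Stays where it is left; about 0.5 N at its tip moves it.
- timer: bystander: small white bench timer, 62 x 62 x 21 mm, origin at the centre of its underside, at the worktop's front edge left of the blue box
- round_box: bystander: round black box, 62 mm diameter, 25 mm high, origin at the centre of its underside
- amber_bottle: bystander: amber bottle in the gap between the black ring and the grey case, 46 mm diameter, 102 mm high, origin at the centre of its underside
- hdpe_bottle: bystander: white bottle just behind the tool tray, 60 mm diameter, 129 mm high, origin at the centre of its underside
- beaker: bystander: glass beaker beside the grey case, behind the white bottle, 53 mm diameter, 69 mm high, origin at the centre of its underside
- marker_pen: bystander: marker pen 135 mm long, lying on the flat grey case (44 mm high) at the back of the work

How it is judged:
At the end, for the whole second after the job is handed in: The box lies flat in the bay within 4 mm of the end rail, at rest, and the catch is within 0.12 rad of its shut stop across the mouth (y of cuvette_box in the frame of bay between -0.005 and 0.004 m and x of cuvette_box in the frame of bay between -0.012 and 0.012 m and height (world z) of cuvette_box below 0.004 m and angle between the y axis of cuvette_box and the y axis of bay, either way round below 0.2 rad and value of joint catch below 0.12 rad and linear speed of cuvette_box below 0.01 m/s); the robot touches nothing.
It fails at once if the box is lifted or tipped (height (world z) of cuvette_box above 0.008 m or angle between cuvette_box's own z axis and vertical above 0.15 rad).
It fails at once if the box is squeezed or rammed (over 40 N) (contact force between the fingers and cuvette_box above 40 N).
It fails at once if a bystander is moved by more than 15 mm or tipped over (distance of any of timer, round_box, amber_bottle, hdpe_bottle, beaker, marker_pen from where it was at the start of the episode above 0.015 m or angle between any of amber_bottle, hdpe_bottle, beaker's own z axis and vertical above 0.5 rad).
It also fails if it takes over 72 s, if anything falls off the work surface, if the arm or the gripper's body presses on something with over 40 N, if the wrist force passes 120 N, or if a joint passes its speed limit or range.

ROBOT

A 6-joint arm with a two-finger parallel gripper is mounted at the origin on a cart in front of the work surface, level with it; the furniture and walls round the work are solid. World frame = base frame: x ahead of the robot, y to its left, z up, the work surface at z = 0. Lengths are in m, angles in rad, forces in N, time in s.
With the tool pointing down it reaches from about 0.35 to 0.775 m from the base axis. Payload 5.5 kg.
Tool frame: the origin (TCP) lies midway between the tips of the shut fingers; the grasp point (between the pads) lies 19 mm behind it; z points along the fingers, y is the line along which they close (so a half turn about z gives the same grasp; the last joint's range is limited). The gripper opens to 85 mm and grips with 20 to 120 N. Pads are 22 mm wide; open, the fingers measure 114 mm over their backs; the gripper's body (76 mm by 85 mm) begins 54 mm behind the grasp point. The pads swing forward as they close: fully open they stand 13 mm farther back than shut.
Start: joints at [1.208, 0.313, 0.046, 1.304, 0, 1.431], TCP at [0.127, 0.561, 0.231] pointing down, gripper open.
Joint ranges: [-2.76, 2.76], [-0.86, 1.69], [-1.03, 1.26], [-2.2, 2.34], [-1.47, 1.5], [-3.14, 3.14]. Speed limits (rad/s): [2.57, 2.57, 3.14, 3.14, 3.14, 3.14].

INTERFACE

Orientations are given as a unit quaternion [w, x, y, z].
In Python, from workcell import telemetry, imaging, env gives the robot as it stands. The module is installed in compiled form; this text tells all that it offers.
- The arm moves only by the tool step_arm, never from a script. Its argument "moves" is a list of rows, each a list of 3 entries, a list of its own where there are three numbers: the shift along the tool's x, y, z in mm, then the turn, a rotation vector about the tool's x, y, z in rad, then the finger opening in mm, from 0 to 85.4. A call has 1 to 8 rows; each row is the pose to reach, as a shift and turn from the pose commanded when the call began, along the tool's axes at that moment; what a row does not reach only later rows make up. A row lasts 1/12 s, in which the tool goes at most 41.7 mm and 7.16 degrees, less where a joint would pass 70% of its speed; a pose out of reach is approached as far as the arm can. A call with a gripper value outside its range is refused whole. The fingers move at their own pace and stop on an object; "grip_force" is the grip in N (left out, the last holds). Time passes only in rows, so rows that repeat a pose let the fingers close. It gives the time, the measured TCP pose, the force, the opening and the grip force at its end, in the units of the state.
- telemetry.get_state(): the state, without advancing time (a new reading comes with each control period).
- imaging.read_camera(name): name is "scene" or "side" or "wrist"; returns the picture (384x512x3 uint8, red, green, blue); there is no depth.
- imaging.camera_params(name): a dict with "camera_matrix" (3x3 intrinsics, pixels), "pose" (4x4, takes a point from camera to world coordinates). Camera axes: x right, y up, looking along -z (the intrinsics and any distortion apply to the point x, -y, -z); pixel columns grow to the right and rows downward; lengths in m; the calibration is good to about 2 mm. The wrist camera is an equidistant fisheye: a pixel r from the principal point sees the ray r / f radians off the axis. A picture is of the moment at which its call begins: read the wrist's pose just before it. camera_params takes no time and is no camera call; for the wrist camera it gives the pose at the moment of the call.
- env.hand_in(): hands the job in; it is judged then, once.
The state is a dict: "clock": time; "joint_pos": joint angles; "qvel": joint speeds; "tau": joint torques, N m; "tcp_pos": TCP position; "orientation": TCP orientation; "wrist_force": force on the tool from outside, world axes, zero at the start; "ft_torque": the same for the moment, N m; "finger_gap": finger opening in m; "grip_force": force on a finger pad.
Only numpy, scipy, OpenCV 4.12 (cv2) and the standard library are available. Lean on these libraries where they do the work, as an engineer would, in place of code of your own. Each camera call takes 0.05 s, during which the arm holds its last target. There are 200 camera calls.

## Working session

There is one attempt and no reset: what is moved stays moved. The work goes in short steps, Python scripts to look and compute and a tool call to move; the robot and the scene stay as the last step left them, time stands still between calls to the robot, and variables do not carry over. Pictures are saved under pics/ and viewed, at most 13 in all, crops included, and the job is handed in when it is done.

Besides the shell and the picture viewer there is one more tool, called after "Request:" as name([rows], argument=value, ...), one row to a line, values as JSON. step_arm: Moves the arm, as the interface text tells. Its arguments: {"type":"object","properties":{"moves":{"type":"array"},"grip_force":{"type":"number"}},"required":["moves"]}

```bash
mkdir -p pics; cat > h.py <<'E'
import numpy as np, cv2
from workcell import telemetry, imaging, env
def snap(n,f):
    im=imaging.read_camera(n); cv2.imwrite(f,im[:,:,::-1]); return im
def ray(n,uv,P=None):
    P=P or imaging.camera_params(n); K=np.array(P["camera_matrix"]);T=np.array(P["pose"])
    a=(np.atleast_2d(uv)-K[:2,2])/[K[0,0],K[1,1]]
    if n=="wrist":
        r=np.linalg.norm(a,axis=1,keepdims=True); d=np.c_[a*np.sinc(r/np.pi)/1.0,np.cos(r)]
    else: d=np.c_[a,np.ones(len(a))]
    d=d*[1,-1,-1]
    return T[:3,3],d@T[:3,:3].T
def onplane(n,uv,z,P=None):
    o,d=ray(n,uv,P); return o+d*((z-o[2])/d[:,2:])
E
python3 - <<'E'
from h import *
a=snap("scene","pics/s0.png");b=snap("side","pics/d0.png");P=imaging.camera_params("wrist");c=snap("wrist","pics/w0.png")
for n in("scene","side","wrist"):
    P=imaging.camera_params(n);print(n,np.round(P["camera_matrix"],1).tolist(),np.round(P["pose"],3).tolist(),P.keys())
s=telemetry.get_state();print(s)
E
```

```text
scene [[368.6, 0.0, 257.0], [0.0, 368.6, 196.7], [0.0, 0.0, 1.0]] [[-0.815, 0.417, -0.403, 0.139], [-0.58, -0.598, 0.553, 0.345], [-0.01, 0.684, 0.729, 0.766], [0.0, 0.0, 0.0, 1.0]] dict_keys(['camera_matrix', 'pose'])
side [[369.1, 0.0, 266.3], [0.0, 369.1, 195.9], [0.0, 0.0, 1.0]] [[0.882, 0.292, -0.368, 0.166], [-0.47, 0.548, -0.692, -0.877], [-0.0, 0.784, 0.621, 0.691], [0.0, 0.0, 0.0, 1.0]] dict_keys(['camera_matrix', 'pose'])
wrist [[297.3, 0.0, 256.7], [0.0, 297.3, 193.3], [0.0, 0.0, 1.0]] [[0.22, -0.922, -0.318, 0.045], [0.975, 0.208, 0.073, 0.58], [-0.001, -0.326, 0.945, 0.373], [0.0, 0.0, 0.0, 1.0]] dict_keys(['camera_matrix', 'pose'])
{'clock': 0.15, 'joint_pos': array([ 1.20839668e+00,  3.13825713e-01,  4.52661434e-02,  1.30359525e+00,
       -1.49918550e-06,  1.43118657e+00]), 'qvel': array([-0.00019384, -0.00065795,  0.0041726 , -0.00070161,  0.00134536,
       -0.00039787]), 'tau': array([ 2.42804461e-03, -4.81063378e+01,  2.98815751e+01,  1.39356911e-02,
       -1.19482788e-04,  1.30557229e-06]), 'tcp_pos': array([0.12693077, 0.5604382 , 0.23062567]), 'orientation': array([-1.67982949e-04,  1.11164680e-01,  9.93801767e-01, -6.58145974e-04]), 'wrist_force': array([-0.75654834, -0.34457748, -0.09636388]), 'ft_torque': array([ 0.03820142, -0.0025891 ,  0.03779758]), 'grip_force': 0.0, 'finger_gap': 0.08559808241436533}
```

View pics/s0.png

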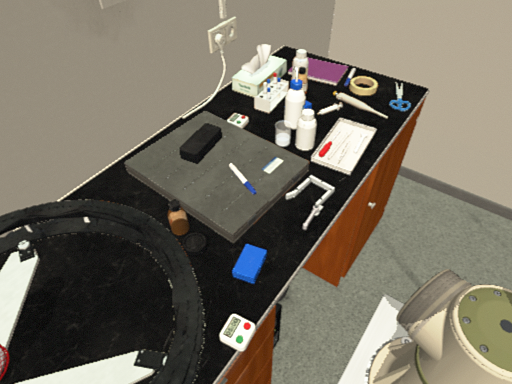

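View pics/d0.png

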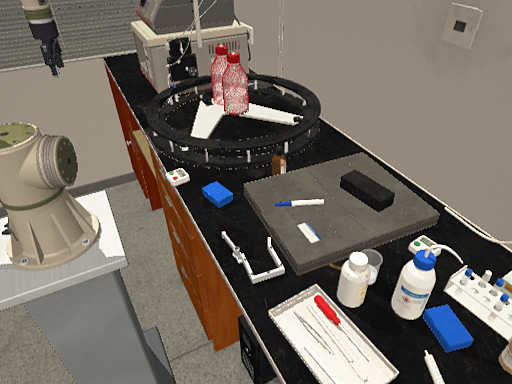

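The scene view shows the blue box at (250,263) and the bay at about (312,200). In the side view the box is at (217,194) and the bay at (255,258). The catch looks open, so I'll zoom in on both.

```bash
python3 - <<'E'
from h import *
a=cv2.imread("pics/s0.png");b=cv2.imread("pics/d0.png")
A=cv2.resize(a[165:290,225:345],None,fx=3.3,fy=4.8,interpolation=cv2.INTER_CUBIC)
A=cv2.resize(a[165:285,225:345],(396,396),interpolation=cv2.INTER_CUBIC)
B=cv2.resize(b[175:295,190:310],(396,396),interpolation=cv2.INTER_CUBIC)
cv2.imwrite("pics/c0.png",np.hstack([A,B]))
for n,i,c in(("scene",a,(250,263)),("side",b,(217,194))):
    h=cv2.cvtColor(i,cv2.COLOR_BGR2HSV); m=cv2.inRange(h,(100,120,50),(130,255,255))
    k,l,s,ce=cv2.connectedComponentsWithStats(m); j=l[c[1],c[0]]
    m=(l==j).astype(np.uint8); cnt=max(cv2.findContours(m,0,1)[0],key=cv2.contourArea)
    p=cv2.approxPolyDP(cnt,2.5,True)[:,0]; print(n,s[j],p.tolist())
    print("ztop",np.round(onplane(n,p,.025)*1000).tolist());print("z0",np.round(onplane(n,p,0)*1000).tolist())
E
```

```text
scene [232 243  35  41 946] [[246, 243], [232, 268], [232, 275], [254, 283], [266, 249]]
ztop [[480.0, -75.0, 25.0], [464.0, 2.0, 25.0], [452.0, 16.0, 25.0], [399.0, 4.0, 25.0], [429.0, -88.0, 25.0]]
z0 [[491.0, -89.0, 0.0], [475.0, -10.0, 0.0], [463.0, 5.0, 0.0], [407.0, -7.0, 0.0], [439.0, -103.0, 0.0]]
side [201 181  33  27 542] [[202, 187], [203, 195], [218, 207], [233, 198], [232, 193], [217, 181]]
ztop [[411.0, -6.0, 25.0], [400.0, -44.0, 25.0], [418.0, -115.0, 25.0], [472.0, -98.0, 25.0], [479.0, -75.0, 25.0], [463.0, 2.0, 25.0]]
z0 [[421.0, 27.0, 0.0], [409.0, -12.0, 0.0], [428.0, -86.0, 0.0], [483.0, -69.0, 0.0], [491.0, -45.0, -0.0], [474.0, 35.0, 0.0]]
```

View pics/c0.png

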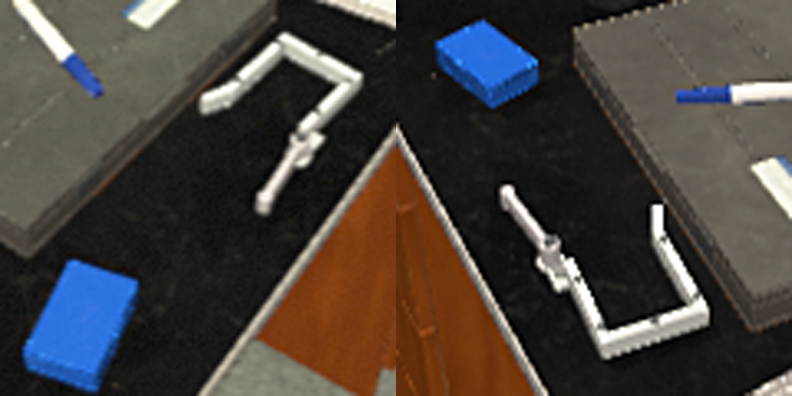

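```bash
python3 - <<'E'
from h import *
for n,c,(x0,y0,x1,y1),s0 in(("scene",(322,181),(280,168,342,234),0),("side",(267,275),(215,225,295,290),0)):
    i=cv2.imread("pics/s0.png" if n=="scene" else "pics/d0.png")[y0:y1,x0:x1]
    g=cv2.resize(i,None,fx=4,fy=4,interpolation=cv2.INTER_CUBIC)
    h=cv2.cvtColor(g,cv2.COLOR_BGR2HSV); m=cv2.inRange(h,(0,0,100),(180,70,255))
    cs=[q for q in cv2.findContours(m,0,1)[0] if cv2.contourArea(q)>150]
    for q in cs:
        p=cv2.approxPolyDP(q,4,True)[:,0]; uv=(p+.5)/4-.5+[x0,y0]
        print(n,cv2.contourArea(q))
        for u,w,v in zip(uv,onplane(n,uv,.018),onplane(n,uv,.0)): print(np.round(u,1),np.round(w[:2]*1000),np.round(v[:2]*1000))
E
```

```text
scene 1373.5
[341.4 207.1] [ 342. -322.] [ 347. -338.]
[322.1 233.4] [ 342. -214.] [ 347. -227.]
[325.9 233.4] [ 334. -219.] [ 339. -233.]
[341.4 211.6] [ 335. -308.] [ 340. -323.]
scene 9596.0
[311.6 174.4] [ 472. -389.] [ 480. -406.]
[309.1 175.1] [ 477. -382.] [ 485. -399.]
[295.6 188.6] [ 480. -312.] [ 489. -327.]
[285.1 194.1] [ 493. -276.] [ 502. -291.]
[286.4 199.1] [ 480. -262.] [ 488. -277.]
[294.1 196.9] [ 467. -282.] [ 475. -297.]
[310.4 181.4] [ 461. -361.] [ 468. -378.]
[326.4 189.9] [ 407. -357.] [ 413. -374.]
[320.6 197.9] [ 405. -320.] [ 411. -336.]
[315.1 201.9] [ 410. -299.] [ 417. -314.]
[310.9 212.1] [ 401. -260.] [ 407. -274.]
[302.6 223.1] [ 400. -214.] [ 406. -228.]
[302.1 227.6] [ 393. -201.] [ 399. -214.]
[304.4 229.4] [ 386. -199.] [ 392. -212.]
[305.9 228.9] [ 383. -203.] [ 389. -216.]
[312.9 215.6] [ 391. -252.] [ 397. -266.]
[317.9 214.4] [ 382. -263.] [ 388. -278.]
[322.6 207.4] [ 384. -292.] [ 389. -308.]
[320.6 203.6] [ 395. -301.] [ 401. -317.]
[332.9 191.9] [ 388. -360.] [ 394. -377.]
[334.4 188.4] [ 391. -375.] [ 397. -392.]
[333.9 186.4] [ 396. -38
[... 1479 characters left out ...]
.] [ 447. -364.]
[268.1 272.4] [ 434. -382.] [ 442. -369.]
[265.9 271.1] [ 431. -376.] [ 439. -363.]
[253.6 274.6] [ 402. -372.] [ 408. -358.]
[243.4 252.9] [ 410. -299.] [ 416. -284.]
[240.9 252.9] [ 404. -296.] [ 411. -281.]
[238.9 250.9] [ 403. -288.] [ 409. -272.]
[238.1 246.1] [ 408. -272.] [ 414. -256.]
[235.1 248.9] [ 397. -278.] [ 403. -261.]
[234.6 247.6] [ 398. -273.] [ 404. -257.]
[236.4 246.4] [ 404. -271.] [ 410. -255.]
[225.1 231.4] [ 400. -208.] [ 406. -190.]
side 6319.0
[270.1 224.6] [ 516. -241.] [ 526. -224.]
[269.9 225.9] [ 513. -245.] [ 523. -228.]
[272.1 225.4] [ 520. -246.] [ 529. -229.]
[294.4 258.6] [ 511. -374.] [ 520. -361.]
[294.4 224.6] [ 574. -271.] [ 584. -255.]
```

```bash
cat >> h.py <<'E'
from scipy.spatial.transform import Rotation as R
def go(x,y,z,az):  # world target mm, tool-y azimuth -> tool shift mm, turn
    s=telemetry.get_state(); q=s["orientation"]; r=R.from_quat(q,scalar_first=True)
    t=R.from_matrix(np.array([[-np.sin(az),np.cos(az),0],[np.cos(az),np.sin(az),0],[0,0,-1]]).T@np.eye(3) if 0 else np.column_stack([[-np.sin(az),np.cos(az),0],[np.cos(az),np.sin(az),0],[0,0,-1]]))
    d=r.inv().apply(np.array([x,y,z])-s["tcp_pos"]*1000); w=(r.inv()*t).as_rotvec()
    print("clk",round(s["clock"],2),"tcp",np.round(s["tcp_pos"]*1000,1),"shift",np.round(d,1),"turn",np.round(w,3),"F",np.round(s["wrist_force"],1))
E
python3 - <<'E'
from h import *
go(440,15,200,.2)
for n,p,z in(("scene",(195,242),.025),("scene",(238,332),.021),("side",(178,177),.021),("scene",(205,310),.05),("scene",(195,262),.05),("side",(240,163),0),("side",(190,163),0),("side",(265,158),0)): print(n,p,np.round(onplane(n,p,z)*1000))
E
```

```text
clk 0.15 tcp [126.9 560.4 230.6] shift [-425.9 -462.7   31.2] turn [-1.000e-03  1.000e-03  1.148e+00] F [-0.8 -0.3 -0.1]
scene (195, 242) [[585.  -5.  25.]]
scene (238, 332) [[361. 113.  21.]]
side (178, 177) [[365.  84.  21.]]
scene (205, 310) [[436. 125.  50.]]
scene (195, 262) [[532.  49.  50.]]
side (240, 163) [[582.  95.   0.]]
side (190, 163) [[432. 175.   0.]]
side (265, 158) [[672.  82.   0.]]
```

Request:
step_arm([
  [[-426,-463,31],[0,0,1.148],20],
  [[-426,-463,31],[0,0,1.148],20],
  [[-426,-463,31],[0,0,1.148],20],
  [[-426,-463,31],[0,0,1.148],20],
  [[-426,-463,31],[0,0,1.148],20],
  [[-426,-463,31],[0,0,1.148],20],
  [[-426,-463,31],[0,0,1.148],20],
  [[-426,-463,31],[0,0,1.148],20],
])

```text
clock: 0.82
tcp_pos: [0.293, 0.2703, 0.2147]
orientation: [0.0, 0.576, 0.817, 0.0]
wrist_force: [1.0, -0.7, -0.6]
finger_gap: 0.0202
grip_force: 0.0
```

```bash
python3 - <<'E'
from h import *
go(440,15,200,.2)
E
```

```text
clk 0.82 tcp [293.  270.3 214.7] shift [-289.8   52.7   14.7] turn [ 0.    -0.     0.143] F [ 1.  -0.7 -0.6]
```

Request:
step_arm([
  [[-290,53,15],[0,0,0.143],20],
  [[-290,53,15],[0,0,0.143],20],
  [[-290,53,15],[0,0,0.143],20],
  [[-290,53,15],[0,0,0.143],20],
  [[-290,53,15],[0,0,0.143],20],
  [[-290,53,15],[0,0,0.143],20],
  [[-290,53,15],[0,0,0.143],20],
  [[-290,53,15],[0,0,0.143],20],
])

```text
clock: 1.48
tcp_pos: [0.4449, 0.0121, 0.1995]
orientation: [0.002, 0.634, 0.774, -0.0]
wrist_force: [0.8, 1.4, -0.5]
finger_gap: 0.0201
grip_force: 0.0
```

```bash
python3 - <<'E'
from h import *
P=imaging.camera_params("wrist");w=snap("wrist","pics/w1.png")
h=cv2.cvtColor(w,cv2.COLOR_RGB2HSV); m=cv2.inRange(h,(100,120,50),(130,255,255))
cnt=max(cv2.findContours(m,0,1)[0],key=cv2.contourArea);p=cv2.approxPolyDP(cnt,4,True)[:,0]
print(cv2.contourArea(cnt))
for u,a,b in zip(p,onplane("wrist",p,.025,P),onplane("wrist",p,0,P)):print(u,np.round(a[:2]*1000),np.round(b[:2]*1000))
go(432,28,10,.2)
E
```

```text
3307.0
[223 174] [410.   3.] [408.  -5.]
[220 209] [413. -39.] [412. -50.]
[225 238] [425. -75.] [424. -89.]
[237 239] [439. -74.] [440. -87.]
[238 246] [442. -83.] [443. -97.]
[270 245] [480. -74.] [484. -87.]
[268 174] [458.  12.] [461.   6.]
clk 1.53 tcp [443.3  14.1 199.3] shift [ 16.   -8.4 189.3] turn [ 0.     0.001 -0.001] F [-0.1 -0.8 -0.3]
```

View pics/w1.png

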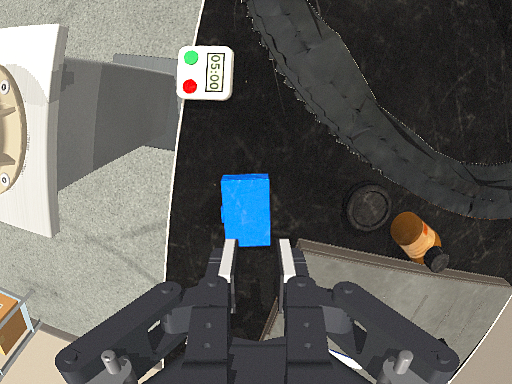

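Wrist view: the box is at (221–270, 174–246), with its +y end face at rows 174–180, which puts it at about (435,0) mm with yaw 0.2. That agrees with the other views. The timer, ring and round box are clear of the descent, so I go down behind the end face.

Request:
step_arm([
  [[16,-8,189],[0,0,0],20],
  [[16,-8,189],[0,0,0],20],
  [[16,-8,189],[0,0,0],20],
  [[16,-8,189],[0,0,0],20],
  [[16,-8,189],[0,0,0],20],
  [[16,-8,189],[0,0,0],20],
  [[16,-8,189],[0,0,0],20],
])

```text
clock: 2.12
tcp_pos: [0.4284, 0.0327, 0.0103]
orientation: [-0.002, 0.63, 0.776, -0.001]
wrist_force: [-0.2, -0.0, 0.1]
finger_gap: 0.0199
grip_force: 0.0
```

```bash
python3 - <<'E'
from h import *
# arc plan: TCP offset behind box origin
def plan(d):
    # box origin along path, start (445,-42,.2), R=154/.3
    L=154; k=.3/L; x,y,a=445.,-42.,.2; n=400
    for i in range(n):
        ds=d/n; x+=np.sin(a)*ds; y-=np.cos(a)*ds; a=max(-.1,a-k*ds) 
    return x,y,a
for d in(0,40,80,120,160,200,240,293):
    x,y,a=plan(d); o=53
    print(d,np.round([x,y,a],2),"tcp",np.round([x-o*np.sin(a),y+o*np.cos(a)],1))
go(432,28,10,.2)
snap("scene","pics/s1.png");snap("wrist","pics/w2.png")
E
```

```text
0 [ 4.45e+02 -4.20e+01  2.00e-01] tcp [434.5   9.9]
40 [ 4.5142e+02 -8.1470e+01  1.2000e-01] tcp [445.  -28.9]
80 [ 4.5475e+02 -1.2132e+02  4.0000e-02] tcp [452.4 -68.4]
120 [ 4.5497e+02 -1.6131e+02 -3.0000e-02] tcp [ 456.8 -108.3]
160 [ 4.5213e+02 -2.0120e+02 -1.0000e-01] tcp [ 457.4 -148.5]
200 [ 4.4815e+02 -2.4100e+02 -1.0000e-01] tcp [ 453.4 -188.3]
240 [ 4.4417e+02 -2.8080e+02 -1.0000e-01] tcp [ 449.5 -228.1]
293 [ 4.3890e+02 -3.3353e+02 -1.0000e-01] tcp [ 444.2 -280.8]
clk 2.12 tcp [428.4  32.7  10.3] shift [-5.3  2.5  0.3] turn [-0.004 -0.002  0.007] F [-0.2 -0.   0.1]
```

```bash
cat >> h.py <<'E'
def arc(d,o=53):
    k=.3/154; x,y,a=445.,-42.,.2
    for i in range(400):
        ds=d/400; x+=np.sin(a)*ds; y-=np.cos(a)*ds; a=max(-.1,a-k*ds)
    return x-o*np.sin(a),y+o*np.cos(a),a
E
python3 - <<'E'
from h import *
for d in(-6,10,40):
    x,y,a=arc(d); go(x,y,10,a)
E
```

```text
clk 2.22 tcp [431.8  32.   12.5] shift [-16.1  -2.5   2.5] turn [ 0.002  0.001 -0.006] F [-0.3  0.8  0.3]
clk 2.22 tcp [431.8  32.   12.5] shift [-32.1  -1.    2.5] turn [0.002 0.001 0.025] F [-0.3  0.8  0.3]
clk 2.22 tcp [431.8  32.   12.5] shift [-62.2   0.5   2.6] turn [0.002 0.    0.084] F [-0.3  0.8  0.3]
```

View pics/w2.png

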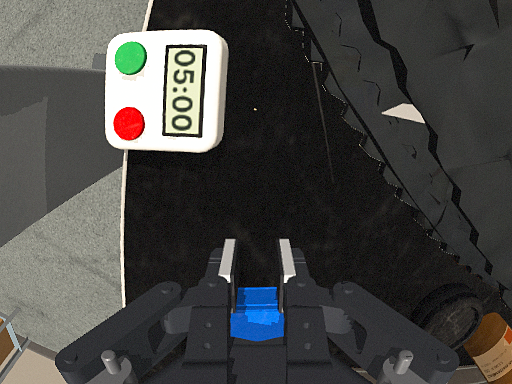

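The fingers stand behind the box, centred on it; its end face shows between them at (257,295). Next I push along the arc.

Request:
step_arm([
  [[-9,-1,2],[0,0,0],20],
  [[-16,-2,2],[0,0,0],20],
  [[-22,-2,2],[0,0,0.005],20],
  [[-28,-1,2],[0,0,0.015],20],
  [[-36,-1,2],[0,0,0.03],20],
  [[-44,0,2],[0,0,0.05],20],
  [[-53,0,2],[0,0,0.065],20],
  [[-62,0,2],[0,0,0.084],20],
])

```text
clock: 2.88
tcp_pos: [0.4433, -0.0301, 0.0089]
orientation: [-0.0, 0.664, 0.748, 0.0]
wrist_force: [-0.1, 1.9, 0.3]
finger_gap: 0.0201
grip_force: 0.7
```

```bash
cat >> h.py <<'E'
def box():
    i=cv2.cvtColor(imaging.read_camera("scene"),cv2.COLOR_RGB2HSV); m=cv2.inRange(i,(100,120,50),(130,255,255))
    m[:150]=0; cnt=max(cv2.findContours(m,0,1)[0],key=cv2.contourArea)
    p=cv2.approxPolyDP(cnt,2.5,True)[:,0]; print("box",cv2.contourArea(cnt),p.tolist(),np.round(onplane("scene",p,.025)[:,:2]*1000).tolist())
E
python3 - <<'E'
from h import *
box()
for d in(60,80,100):
    x,y,a=arc(d); go(x,y,10,a)
E
```

```text
box 146.5 [[263, 234], [264, 245], [274, 248], [276, 239]] [[461.0, -122.0], [440.0, -95.0], [415.0, -102.0], [426.0, -127.0]]
clk 2.93 tcp [444.1 -31.6   9. ] shift [-17.4   3.   -1. ] turn [0.001 0.002 0.034] F [ 0.9 -1.9  0.8]
clk 2.93 tcp [444.1 -31.6   9. ] shift [-37.5   4.   -1. ] turn [0.001 0.002 0.073] F [ 0.9 -1.9  0.8]
clk 2.93 tcp [444.1 -31.6   9. ] shift [-57.6   4.2  -0.9] turn [0.001 0.002 0.112] F [ 0.9 -1.9  0.8]
```

Request:
step_arm([
  [[-8,1,0],[0,0,0.015],20],
  [[-17,3,0],[0,0,0.034],20],
  [[-24,3,-1],[0,0,0.045],20],
  [[-31,4,-1],[0,0,0.06],20],
  [[-37,4,-1],[0,0,0.073],20],
  [[-44,4,-1],[0,0,0.085],20],
  [[-51,4,-1],[0,0,0.1],20],
  [[-57,4,-1],[0,0,0.112],20],
])

```text
clock: 3.6
tcp_pos: [0.454, -0.0859, 0.0099]
orientation: [0.0, 0.704, 0.71, 0.0]
wrist_force: [0.8, 1.3, 1.1]
finger_gap: 0.0201
grip_force: 0.6
```

```bash
python3 - <<'E'
from h import *
box(); b=snap("side","pics/d1.png"); s=cv2.imread("pics/d1.png")
h=cv2.cvtColor(s,cv2.COLOR_BGR2HSV); m=cv2.inRange(h,(100,120,50),(130,255,255)); m[:, 320:]=0; m[:150]=0
cnt=max(cv2.findContours(m,0,1)[0],key=cv2.contourArea);p=cv2.approxPolyDP(cnt,2,True)[:,0];print("side",p.tolist(),np.round(onplane("side",p,.025)[:,:2]*1000).tolist(),np.round(onplane("side",p,0)[:,:2]*1000).tolist())
cv2.imwrite("pics/d1c.png",cv2.resize(s[150:300,170:320],(600,600),interpolation=cv2.INTER_CUBIC))
for d in(100,120,140,160):
    x,y,a=arc(d); go(x,y,10,a)
E
```

```text
box 201.5 [[274, 218], [274, 228], [283, 235], [265, 250], [268, 253], [286, 233], [288, 226]] [[467.0, -181.0], [449.0, -153.0], [418.0, -148.0], [429.0, -84.0], [418.0, -81.0], [415.0, -157.0], [423.0, -179.0]]
side [[236, 198], [218, 203], [220, 212], [230, 227], [248, 221], [247, 212]] [[480.0, -102.0], [425.0, -99.0], [415.0, -137.0], [415.0, -206.0], [467.0, -207.0], [481.0, -173.0]] [[491.0, -73.0], [435.0, -69.0], [425.0, -110.0], [425.0, -181.0], [479.0, -182.0], [493.0, -146.0]]
clk 3.7 tcp [454.3 -86.4   9.9] shift [-1.9  0.7 -0. ] turn [0.    0.001 0.002] F [0.2 0.5 0.5]
clk 3.7 tcp [454.3 -86.4   9.9] shift [-21.9   2.3  -0. ] turn [0.001 0.001 0.041] F [0.2 0.5 0.5]
clk 3.7 tcp [454.3 -86.4   9.9] shift [-42.    3.2  -0. ] turn [0.001 0.001 0.08 ] F [0.2 0.5 0.5]
clk 3.7 tcp [454.3 -86.4   9.9] shift [-62.1   2.7  -0. ] turn [0.001 0.001 0.107] F [0.2 0.5 0.5]
```

View pics/d1c.png

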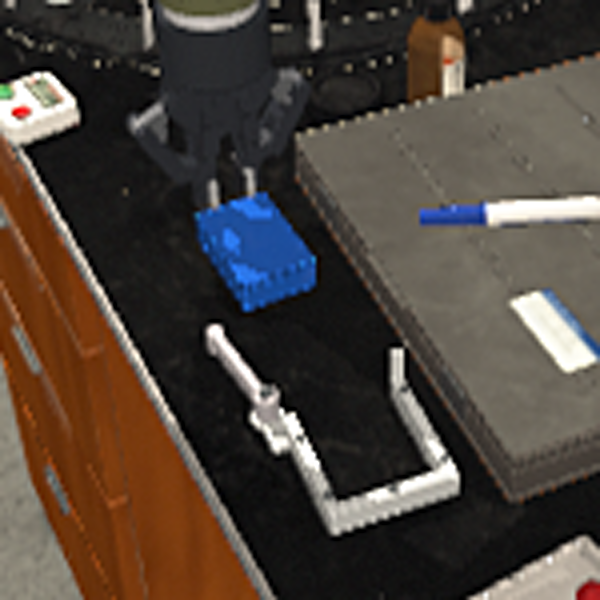

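The box leads the fingers squarely with yaw near 0. Its front base corners are at (425,-181) and (479,-182) mm, and the catch lies clear on the -x side. I continue.

Request:
step_arm([
  [[-7,1,0],[0,0,0.015],20],
  [[-14,2,0],[0,0,0.028],20],
  [[-22,2,0],[0,0,0.041],20],
  [[-30,3,0],[0,0,0.057],20],
  [[-38,3,0],[0,0,0.072],20],
  [[-46,3,0],[0,0,0.085],20],
  [[-54,3,0],[0,0,0.1],20],
  [[-62,3,0],[0,0,0.107],20],
])

```text
clock: 4.37
tcp_pos: [0.4574, -0.1481, 0.0099]
orientation: [-0.0, 0.741, 0.671, 0.0]
wrist_force: [0.4, 0.4, -0.6]
finger_gap: 0.0198
grip_force: 0.5
```

```bash
cat >> h.py <<'E'
def sbox(f):
    imaging.read_camera("side"); snap("side",f); s=cv2.imread(f)
    h=cv2.cvtColor(s,cv2.COLOR_BGR2HSV); m=cv2.inRange(h,(100,120,50),(130,255,255)); m[:, 320:]=0; m[:150]=0
    cnt=max(cv2.findContours(m,0,1)[0],key=cv2.contourArea);p=cv2.approxPolyDP(cnt,2,True)[:,0];print("side",p.tolist(),np.round(onplane("side",p,.025)[:,:2]*1000).tolist(),np.round(onplane("side",p,0)[:,:2]*1000).tolist())
    cv2.imwrite(f[:-4]+"c.png",cv2.resize(s[150:300,170:320],(600,600),interpolation=cv2.INTER_CUBIC))
E
python3 - <<'E'
from h import *
sbox("pics/d2.png")
for d in(160,200,220):
    x,y,a=arc(d); go(x,y,10,a)
E
```

```text
side [[246, 211], [227, 215], [228, 223], [238, 242], [257, 236], [257, 229]] [[480.0, -167.0], [427.0, -158.0], [417.0, -189.0], [411.0, -266.0], [463.0, -269.0], [474.0, -246.0]] [[492.0, -141.0], [437.0, -131.0], [426.0, -163.0], [420.0, -243.0], [474.0, -246.0], [486.0, -222.0]]
clk 4.47 tcp [ 457.8 -148.9   10. ] shift [ 0.4 -0.4 -0. ] turn [ 0.001  0.001 -0.   ] F [-0.5  0.4  0.9]
clk 4.47 tcp [ 457.8 -148.9   10. ] shift [-39.6  -0.4   0. ] turn [ 0.001  0.001 -0.   ] F [-0.5  0.4  0.9]
clk 4.47 tcp [ 457.8 -148.9   10. ] shift [-59.6  -0.4   0. ] turn [ 0.001  0.001 -0.   ] F [-0.5  0.4  0.9]
```

Request:
step_arm([
  [[-8,0,0],[0,0,0],20],
  [[-16,0,0],[0,0,0],20],
  [[-24,0,0],[0,0,0],20],
  [[-32,0,0],[0,0,0],20],
  [[-40,0,0],[0,0,0],20],
  [[-48,0,0],[0,0,0],20],
  [[-56,0,0],[0,0,0],20],
  [[-64,0,0],[0,0,0],20],
])

```text
clock: 5.13
tcp_pos: [0.4511, -0.2118, 0.0098]
orientation: [-0.0, 0.741, 0.672, 0.0]
wrist_force: [0.2, 1.0, -0.8]
finger_gap: 0.0199
grip_force: 0.3
```

```bash
python3 - <<'E'
from h import *
sbox("pics/d3.png")
for d in(260,293):
    x,y,a=arc(d); go(x,y,10,a)
E
```

```text
side [[254, 225], [235, 230], [235, 237], [246, 258], [266, 253], [266, 246]] [[474.0, -229.0], [422.0, -222.0], [412.0, -246.0], [406.0, -323.0], [456.0, -332.0], [467.0, -311.0]] [[486.0, -204.0], [432.0, -198.0], [421.0, -222.0], [415.0, -303.0], [466.0, -311.0], [478.0, -290.0]]
clk 5.23 tcp [ 451.5 -212.6   10. ] shift [-35.6  -0.5   0.1] turn [0.001 0.001 0.   ] F [ 0.8  0.2 -0.3]
clk 5.23 tcp [ 451.5 -212.6   10. ] shift [-68.6  -0.5   0.1] turn [0.001 0.001 0.   ] F [ 0.8  0.2 -0.3]
```

View pics/d3c.png

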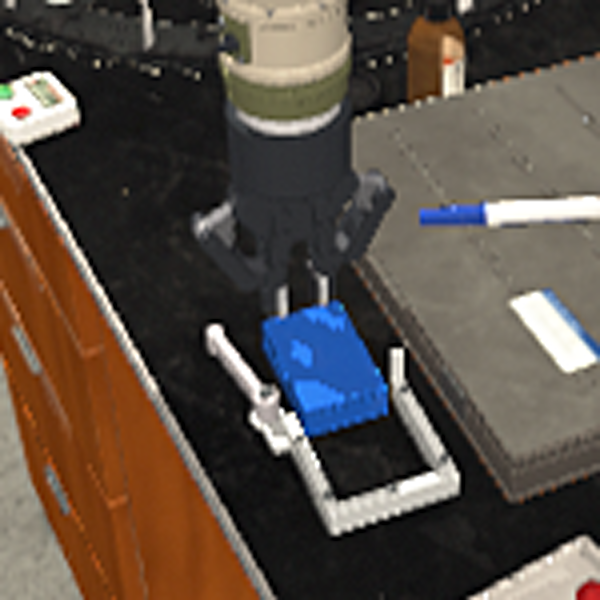

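The box is entering the mouth squarely. Its front corner in the crop is at (310,430), just inside the -x rail with about 6 mm of play.

Request:
step_arm([
  [[-8,0,0],[0,0,0],20],
  [[-16,0,0],[0,0,0],20],
  [[-24,0,0],[0,0,0],20],
  [[-32,0,0],[0,0,0],20],
  [[-40,0,0],[0,0,0],20],
  [[-48,0,0],[0,0,0],20],
  [[-54,0,0],[0,0,0],20],
  [[-60,0,0],[0,0,0],20],
])

```text
clock: 5.9
tcp_pos: [0.4452, -0.2713, 0.0099]
orientation: [-0.0, 0.741, 0.672, 0.0]
wrist_force: [0.4, 0.5, 0.6]
finger_gap: 0.02
grip_force: 0.6
```

Request:
step_arm([
  [[-2,0,0],[0,0,0],20],
  [[-4,0,0],[0,0,0],20],
  [[-6,0,0],[0,0,0],20],
  [[-6,0,0],[0,0,0],20],
])

```text
clock: 6.23
tcp_pos: [0.4447, -0.2768, 0.0099]
orientation: [0.0, 0.741, 0.672, -0.0]
wrist_force: [0.5, 0.0, -0.2]
finger_gap: 0.0201
grip_force: 0.0
```

```bash
python3 - <<'E'
from h import *
sbox("pics/d4.png")
for d in(293,):
    x,y,a=arc(d); go(x,y,10,a)
E
```

```text
side [[263, 241], [243, 247], [254, 274], [276, 267]] [[468.0, -292.0], [415.0, -287.0], [401.0, -376.0], [455.0, -382.0]] [[479.0, -270.0], [424.0, -265.0], [410.0, -357.0], [466.0, -363.0]]
clk 6.33 tcp [ 444.7 -276.6    9.9] shift [-4.2 -0.1 -0.1] turn [-0.     0.     0.002] F [0.3 0.5 0.7]
```

Request:
step_arm([
  [[-1,0,0],[0,0,0],20],
  [[-2,0,0],[0,0,0],20],
  [[-3,0,0],[0,0,0],20],
  [[-3,0,0],[0,0,0],20],
])

```text
clock: 6.67
tcp_pos: [0.4445, -0.2796, 0.0099]
orientation: [-0.0, 0.741, 0.672, 0.0]
wrist_force: [-0.4, 1.4, 0.4]
finger_gap: 0.0197
grip_force: 0.4
```

Request:
step_arm([
  [[-1,0,0],[0,0,0],20],
  [[-2,0,0],[0,0,0],20],
  [[-2,0,0],[0,0,0],20],
])

```text
clock: 6.92
tcp_pos: [0.4442, -0.2816, 0.0098]
orientation: [-0.0, 0.741, 0.672, 0.0]
wrist_force: [1.0, 1.7, 0.0]
finger_gap: 0.0198
grip_force: 0.6
```

Request:
step_arm([
  [[-1,0,0],[0,0,0],20],
  [[-2,0,0],[0,0,0],20],
  [[-2,0,0],[0,0,0],20],
])

```text
clock: 7.17
tcp_pos: [0.4442, -0.2817, 0.0098]
orientation: [-0.001, 0.741, 0.672, 0.002]
wrist_force: [1.9, 7.3, 4.1]
finger_gap: 0.0201
grip_force: 3.8
```

Request:
step_arm([
  [[-1,0,0],[0,0,0],20],
  [[-1,0,0],[0,0,0],20],
])

```text
clock: 7.33
tcp_pos: [0.4442, -0.2817, 0.0098]
orientation: [-0.002, 0.74, 0.672, 0.002]
wrist_force: [3.2, 10.5, 5.2]
finger_gap: 0.0199
grip_force: 5.3
```

```bash
python3 - <<'E'
from h import *
sbox("pics/d5.png")
x,y,a=arc(293); go(x,y,10,a)
E
```

```text
side [[264, 242], [244, 248], [254, 274], [277, 267]] [[469.0, -296.0], [415.0, -291.0], [401.0, -376.0], [457.0, -383.0]] [[480.0, -275.0], [425.0, -269.0], [410.0, -357.0], [468.0, -364.0]]
clk 7.43 tcp [ 444.2 -281.7    9.9] shift [ 0.9 -0.1 -0.1] turn [ 0.001 -0.006  0.004] F [2.1 9.5 5.5]
```

View pics/d5c.png

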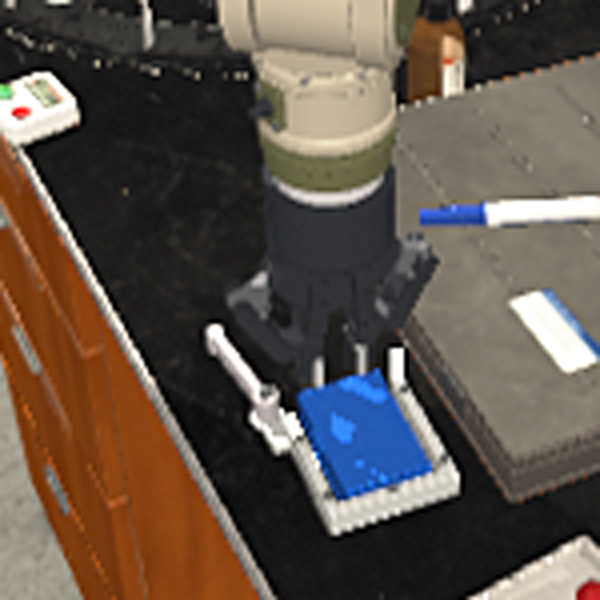

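Home: the box fills the bay with its front edge on the end rail, and the force rose to 10 N against the stop. Next I back off, rise, shut the fingers and go to the outer side of the catch.

Request:
step_arm([
  [[5,0,0],[0,0,0],20],
  [[20,0,0],[0,0,0],20],
  [[35,0,-10],[0,0,0],20],
  [[35,0,-50],[0,0,0],0],
  [[35,0,-70],[0,0,0],0],
  [[35,0,-70],[0,0,0],0],
  [[35,0,-70],[0,0,0],0],
])

```text
clock: 8.02
tcp_pos: [0.4486, -0.2496, 0.0818]
orientation: [0.002, 0.741, 0.672, 0.0]
wrist_force: [0.1, 0.8, -0.9]
finger_gap: 0.0
grip_force: 0.0
```

```bash
cat >> h.py <<'E'
def cat(th,extra=0,z=10,r=48):
    off=3.5+11*abs(np.cos(th))+14.5*abs(np.sin(th))+extra
    b=np.array([-46,50])+r*np.array([np.cos(th),np.sin(th)])+off*np.array([-np.sin(th),np.cos(th)])
    w=np.array([439,-333])+b[0]*np.array([.995,-.1])+b[1]*np.array([.1,.995])
    print(th,extra,np.round(w)); go(w[0],w[1],z,-.1)
E
python3 - <<'E'
from h import *
sbox("pics/d6.png")
cat(1.75,12,80); cat(1.75,12,10)
E
```

```text
side [[264, 242], [244, 248], [254, 274], [277, 267]] [[469.0, -296.0], [415.0, -291.0], [401.0, -376.0], [457.0, -383.0]] [[480.0, -275.0], [425.0, -269.0], [410.0, -357.0], [468.0, -364.0]]
1.75 12 [ 363. -233.]
clk 8.12 tcp [ 447.  -248.8   79.6] shift [  7.2 -85.3  -0.4] turn [-0.001 -0.     0.003] F [-1.1 -0.2 -0.1]
1.75 12 [ 363. -233.]
clk 8.12 tcp [ 447.  -248.8   79.6] shift [  7.2 -85.2  69.6] turn [-0.001 -0.     0.003] F [-1.1 -0.2 -0.1]
```

View pics/d6c.png

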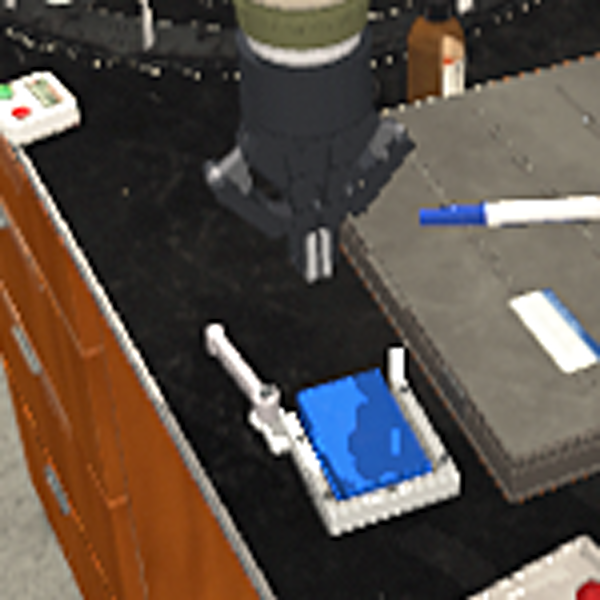

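The box stays home, the catch is unmoved (tip at crop (213,335)), and the fingers are shut and free. Next I go down on the -x side of the catch.

Request:
step_arm([
  [[4,-40,0],[0,0,0],0],
  [[7,-85,0],[0,0,0],0],
  [[7,-85,0],[0,0,0],0],
  [[7,-85,25],[0,0,0],0],
  [[7,-85,50],[0,0,0],0],
  [[7,-85,69],[0,0,0],0],
  [[7,-85,69],[0,0,0],0],
  [[7,-85,69],[0,0,0],0],
])

```text
clock: 8.78
tcp_pos: [0.3617, -0.2328, 0.0094]
orientation: [-0.003, 0.741, 0.672, -0.0]
wrist_force: [0.6, 0.9, 0.4]
finger_gap: -0.0003
grip_force: 0.0
```

```bash
python3 - <<'E'
from h import *
for t in (1.75,1.6,1.45,1.3,1.15,1.0,.85): cat(t)
E
```

```text
1.75 0 [ 375. -232.]
clk 8.78 tcp [ 361.7 -232.8    9.4] shift [ 1.7 12.9 -0.6] turn [-0.004 -0.003  0.002] F [0.6 0.9 0.4]
1.6 0 [ 383. -229.]
clk 8.78 tcp [ 361.7 -232.8    9.4] shift [ 5.4 21.2 -0.6] turn [-0.004 -0.003  0.002] F [0.6 0.9 0.4]
1.45 0 [ 390. -228.]
clk 8.78 tcp [ 361.7 -232.8    9.4] shift [ 7.9 27.6 -0.7] turn [-0.004 -0.003  0.002] F [0.6 0.9 0.4]
1.3 0 [ 397. -227.]
clk 8.78 tcp [ 361.7 -232.8    9.4] shift [ 9.7 34.1 -0.7] turn [-0.004 -0.003  0.002] F [0.6 0.9 0.4]
1.15 0 [ 404. -226.]
clk 8.78 tcp [ 361.7 -232.8    9.4] shift [10.4 41.1 -0.7] turn [-0.004 -0.003  0.002] F [0.6 0.9 0.4]
1.0 0 [ 411. -228.]
clk 8.78 tcp [ 361.7 -232.8    9.4] shift [10.  48.6 -0.7] turn [-0.004 -0.003  0.002] F [0.6 0.9 0.4]
0.85 0 [ 419. -230.]
clk 8.78 tcp [ 361.7 -232.8    9.4] shift [ 8.3 56.3 -0.8] turn [-0.004 -0.003  0.002] F [0.6 0.9 0.4]
```

Request:
step_arm([
  [[2,7,0],[0,0,0],0],
  [[2,13,0],[0,0,0],0],
  [[5,21,0],[0,0,0],0],
  [[8,28,0],[0,0,0],0],
  [[10,34,0],[0,0,0],0],
  [[10,41,0],[0,0,0],0],
  [[10,49,0],[0,0,0],0],
  [[8,56,0],[0,0,0],0],
])

```text
clock: 9.45
tcp_pos: [0.4209, -0.2316, 0.0109]
orientation: [-0.0, 0.741, 0.672, 0.0]
wrist_force: [-0.7, 1.0, 0.4]
finger_gap: 0.0001
grip_force: 0.4
```

```bash
python3 - <<'E'
from h import *
sbox("pics/d7.png")
for t in (.85,.7,.55,.4,.25,.1,0): cat(t)
E
```

```text
side [[264, 242], [244, 248], [254, 274], [277, 267]] [[469.0, -296.0], [415.0, -291.0], [401.0, -376.0], [457.0, -383.0]] [[480.0, -275.0], [425.0, -269.0], [410.0, -357.0], [468.0, -364.0]]
0.85 0 [ 419. -230.]
clk 9.55 tcp [ 421.8 -232.7   11. ] shift [ 2.3 -3.4  1. ] turn [0.002 0.001 0.003] F [-0.4 -0.5 -0.1]
0.7 0 [ 426. -234.]
clk 9.55 tcp [ 421.8 -232.7   11. ] shift [-0.9  4.2  1. ] turn [0.002 0.001 0.003] F [-0.4 -0.5 -0.1]
0.55 0 [ 433. -239.]
clk 9.55 tcp [ 421.8 -232.7   11. ] shift [-5.6 11.4  1.1] turn [0.002 0.001 0.003] F [-0.4 -0.5 -0.1]
0.4 0 [ 438. -246.]
clk 9.55 tcp [ 421.8 -232.7   11. ] shift [-11.7  17.8   1.1] turn [0.002 0.001 0.003] F [-0.4 -0.5 -0.1]
0.25 0 [ 443. -254.]
clk 9.55 tcp [ 421.8 -232.7   11. ] shift [-19.1  23.2   1.1] turn [0.002 0.001 0.003] F [-0.4 -0.5 -0.1]
0.1 0 [ 446. -263.]
clk 9.55 tcp [ 421.8 -232.7   11. ] shift [-27.6  27.3   1.1] turn [0.002 0.001 0.003] F [-0.4 -0.5 -0.1]
0 0 [ 447. -269.]
clk 9.55 tcp [ 421.8 -232.7   11. ] shift [-33.7  29.1   1.1] turn [0.002 0.001 0.003] F [-0.4 -0.5 -0.1]
```

View pics/d7c.png

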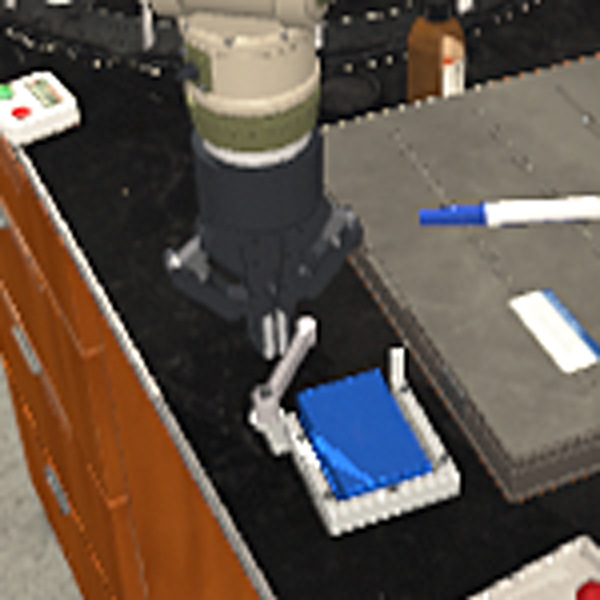

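The catch is swinging round: its tip is now at crop (305,325), about 0.9 rad, with the fingertip behind it. I carry on to shut.

Request:
step_arm([
  [[-1,4,0],[0,0,0],0],
  [[-5,11,0],[0,0,0],0],
  [[-12,18,0],[0,0,0],0],
  [[-19,23,0],[0,0,0],0],
  [[-25,26,0],[0,0,0],0],
  [[-30,28,0],[0,0,0],0],
  [[-33,29,0],[0,0,0],0],
  [[-33,29,0],[0,0,0],0],
])

```text
clock: 10.22
tcp_pos: [0.446, -0.2688, 0.0109]
orientation: [0.0, 0.741, 0.671, 0.0]
wrist_force: [0.0, 0.2, -0.4]
finger_gap: -0.0003
grip_force: 0.0
```

Request:
step_arm([
  [[-1,0,0],[0,0,0],0],
  [[-2,0,0],[0,0,0],0],
  [[-2,0,0],[0,0,0],0],
])

```text
clock: 10.47
tcp_pos: [0.4453, -0.2696, 0.0109]
orientation: [0.0, 0.741, 0.672, 0.0]
wrist_force: [0.1, 0.2, 0.3]
finger_gap: 0.0001
grip_force: 0.0
```

Request:
step_arm([
  [[-1,0,0],[0,0,0],0],
  [[-2,0,0],[0,0,0],0],
  [[-2,0,0],[0,0,0],0],
])

```text
clock: 10.72
tcp_pos: [0.4452, -0.2705, 0.0109]
orientation: [-0.001, 0.741, 0.672, 0.001]
wrist_force: [1.8, 4.5, 1.6]
finger_gap: 0.0001
grip_force: 2.5
```

Request:
step_arm([
  [[-1,0,0],[0,0,0],0],
  [[-1,0,0],[0,0,0],0],
])

```text
clock: 10.88
tcp_pos: [0.4452, -0.2706, 0.0109]
orientation: [-0.001, 0.74, 0.672, 0.002]
wrist_force: [1.9, 7.2, 2.8]
finger_gap: 0.0001
grip_force: 3.9
```

Request:
step_arm([
  [[5,0,0],[0,0,0],0],
  [[15,0,0],[0,0,0],0],
  [[30,0,0],[0,0,0],0],
  [[35,0,-30],[0,0,0],0],
  [[40,0,-70],[0,0,0],0],
  [[40,0,-100],[0,0,0],0],
  [[40,0,-100],[0,0,0],0],
  [[40,0,-100],[0,0,0],0],
])

```text
clock: 11.55
tcp_pos: [0.4505, -0.2328, 0.113]
orientation: [0.002, 0.741, 0.672, 0.0]
wrist_force: [0.2, 0.8, -1.3]
finger_gap: 0.0004
grip_force: 0.0
```

```bash
python3 - <<'E'
from h import *
sbox("pics/d8.png"); print(telemetry.get_state()["qvel"].round(3))
E
```

```text
side [[264, 242], [244, 249], [254, 274], [277, 267]] [[469.0, -296.0], [414.0, -294.0], [401.0, -376.0], [457.0, -383.0]] [[480.0, -275.0], [423.0, -273.0], [410.0, -357.0], [468.0, -364.0]]
[-0.007  0.021 -0.016 -0.    -0.002 -0.004]
```

View pics/d8c.png

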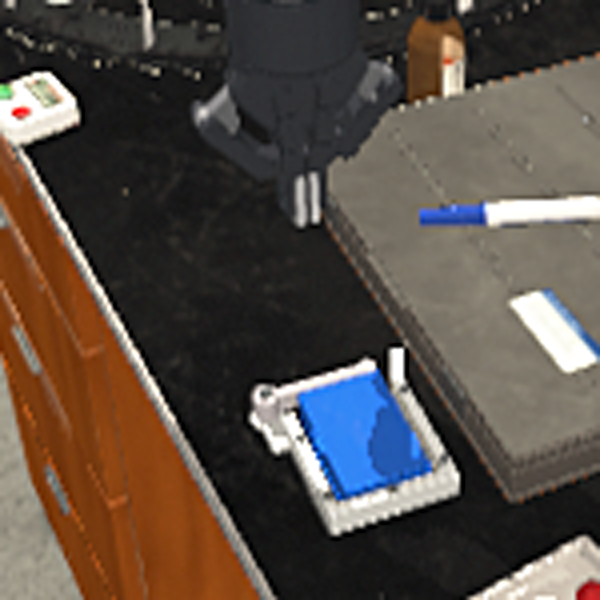

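The catch lies shut right across the mouth, from the pivot at crop (263,392) to its tip at (370,365), with the box home behind it and the robot clear. I hand in.

```bash
python3 -c "
from h import *
print(env.hand_in())"
```

```text
the job is handed in; nothing more can be done
None
```

The job is handed in, with no verdict returned: the cuvette box is home against the bay's end rail, the catch is shut to its stop across the mouth, the arm is clear, and no bystander was touched as far as I could see.

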